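Set the tape-length gauge to the blue mark

TASK

Set the tape-length gauge for the next strips: push its red stop along the rail until it drops into the notch beside the blue mark. Then, with the stop seated there, press the black lock knob on top of it fully down. Leave the loose things round the gauge where they are.

Things in the scene. Friction and masses are not known exactly. Their poses are not given: they have to be found in the camera images.
- gauge: the tape-length gauge, fixed to the worktop: white base plate 100 x 330 x 8 mm. Origin: centre of its underside; its y axis runs along the rail, z up. The rail: aluminium bar on the centre line, 20 mm wide, 260 mm long, top 18 mm above the worktop, with three dark cross notches, 18 mm wide, at y = -35, +10 and +55 mm. Grey end blocks (22 mm high) and, at the +y end, a block with a steel tape blade (26 mm high)
- stop_top (a point): centre of the red stop's upper face, 50 mm above the worktop. The stop is a block that rides on the rail, 60 mm across the rail (x of the gauge), 36 mm along it (y), reaching from 10 to 50 mm above the worktop. It is always parallel to the gauge. A white line in the middle of its robot side shows its position
- stop (a joint): travel of the red stop toward gauge +y, in m: 0 at the right-hand end (its centre at gauge y = -95 mm), 0.19 at the left; notches at 0.060, 0.105, 0.150. Starts short of the first notch; slides with about 3 N. Pushed slowly it drops in by itself 2 to 7 mm before a notch's middle and centres (force falls to nothing; if it hangs, push a little more); leaving a notch takes 6 to 20 N, either way
- plunger (a joint): drop of the stop's spring plunger, in m: 0 while it rides on the rail, about 0.006 when it sits fully in a notch. Its thin yellow stem, on the robot side of the stop's upper face, stands 7 mm proud when riding and about 1.5 mm in a notch
- lock_top (a point): centre of the top of the round black lock knob (18 mm diameter) that stands 11 mm proud of the red stop, 12 mm from its centre on the far side (gauge +x)
- lock (a joint): how far the lock knob is pressed down, in m: 0 up (at the start), 0.008 fully down (knob still 3 mm proud). Takes about 4 N; it stays where it is left
- mark_blue: blue mark, a flat tab 14 x 20 x 3 mm on the robot-side border of the base, 42 mm from the rail's centre line, its middle (and white line) level with the middle of the wanted notch. Origin: centre of its underside; axes parallel to the gauge's. Which of the three notches is blue varies
- mark_green: green mark of the same shape at another notch
- mark_yellow: yellow mark of the same shape at another notch
- surgical_tape: loose cream tape roll, 59 mm across, 25 mm high, beyond the gauge; leave it alone. Origin: centre of its underside
- tape_clear: loose white tape roll, 47 mm across, 18 mm high, beyond the gauge; leave it alone. Origin: centre of its underside
- kit_box_1: loose white carton with blue and orange edges, 86 x 34 x 30 mm, beyond the gauge; leave it alone. Origin: centre of its underside
- gauze_pack_1: loose pale carton, 90 x 45 x 50 mm, to the right of the gauge; leave it alone. Origin: centre of its underside
- scissors_w: loose scissors with red handles, 87 x 199 x 9 mm, lying between robot and gauge; leave them alone. Origin: centre of the underside
- vial_blue: loose glass vial with blue cap, 23 x 26 x 50 mm, standing to the right of the gauge's near corner; leave it alone. Origin: centre of its underside

How it is judged:
On the way:
1. the stop rests in the notch beside the blue mark, the lock knob still up (y of stop_top in the frame of mark_blue between -0.003 and 0.003 m and value of joint plunger above 0.004 m and value of joint lock below 0.003 m), for 0.2 s.
At the end, for the whole second after the job is handed in: the red stop is at rest in the notch beside the blue mark (within 3 mm, plunger dropped at least 4 mm) and its lock knob is down (at least 6.5 of 8 mm) (y of stop_top in the frame of mark_blue between -0.003 and 0.003 m and value of joint plunger above 0.004 m and value of joint lock above 0.0065 m and velocity of joint stop between -0.03 and 0.03 m/s); the robot touches nothing.
It fails at once if the lock knob is pressed down more than 3 mm while the stop is not in the notch beside the blue mark (value of joint lock above 0.003 m and (y of stop_top in the frame of mark_blue above 0.005 m or y of stop_top in the frame of mark_blue below -0.005 m)).
It fails at once if a loose thing beside the gauge is moved more than 15 mm or lifted (distance of any of surgical_tape, tape_clear, kit_box_1, gauze_pack_1, scissors_w, vial_blue from where it was at the start of the episode above 0.015 m).
It fails at once if the vial is tipped over (angle between vial_blue's own z axis and vertical above 0.5 rad).
It also fails if it takes over 48 s, if anything falls off the work surface, if the arm or the gripper's body presses on something with over 40 N, if the wrist force passes 120 N, or if a joint passes its speed limit or range.

ROBOT

A 6-joint arm with a two-finger parallel gripper is mounted at the origin on a cart in front of the work surface, level with it; the furniture and walls round the work are solid. World frame = base frame: x ahead of the robot, y to its left, z up, the work surface at z = 0. Lengths are in m, angles in rad, forces in N, time in s.
With the tool pointing down it reaches from about 0.15 to 0.775 m from the base axis. Payload 6.1 kg.
Tool frame: the origin (TCP) lies on the centre line of the jaws, within the pads' length; the fingertips stand 8 mm ahead of it and the grasp point (between the pads) lies 11 mm behind it; z points along the fingers, y is the line along which they close (so a half turn about z gives the same grasp; the last joint's range is limited). The gripper opens to 85 mm and grips with 20 to 120 N. Pads are 22 mm wide; open, the fingers measure 114 mm over their backs; the gripper's body (76 mm by 85 mm) begins 54 mm behind the grasp point. The pads swing forward as they close: fully open they stand 13 mm farther back than shut.
Start: joints at [1.146, 0.126, -0.04, 1.405, 0, 1.571], TCP at [0.216, 0.478, 0.239] pointing down, gripper open.
Joint ranges: [-2.72, 2.72], [-0.95, 1.95], [-1.27, 1.35], [-1.78, 2.02], [-1.46, 1.47], [-3.14, 3.14]. Speed limits (rad/s): [2.39, 2.39, 3.01, 3.14, 3.14, 3.14].

INTERFACE

Orientations are given as a unit quaternion [x, y, z, w].
In Python, from cell import bot, grab_frame, nets gives the robot as it stands. The module is installed in compiled form; this text tells all that it offers.
- The arm moves only by the shell command python3 -m pendant 'ROWS' [OPENING] [FORCE]. ROWS is text: rows parted by semicolons, each of 6 numbers parted by spaces: the shift along the tool's x, y, z each as a share of 1 m, from -1 to 1, then the turn, a rotation vector about the tool's x, y, z each as a share of 45 degrees, from -1 to 1. A call has 1 to 20 rows; each row shifts and turns the commanded pose from where the row before left it, along the tool's axes as they then stand; what a row does not reach is not made up. A row lasts 1/8 s, in which the tool goes at most 62.5 mm and 10.7 degrees, less where a joint would pass 70% of its speed; a pose out of reach is approached as far as the arm can. A call with a number of a shift or a turn outside -1 to 1 is refused whole. A call with a gripper value outside its range is refused whole. OPENING is the finger opening in mm, from 0 to 85.4, set as the call begins (- or left out, the last holds). The fingers move at their own pace and stop on an object; FORCE is the grip in N (left out, the last holds). Time passes only in rows, so rows that do not move let the fingers close. It gives the time, the measured TCP pose, the force, the opening and the grip force at its end, in the units of the state.
- bot.state(): the state, without advancing time (a new reading comes with each control period).
- grab_frame(name): name is "scene" or "side" or "wrist"; returns a dict with "pixels" (480x640x3 uint8, red, green, blue), "z_map" (480x640 float32, m along the optical axis (not along the pixel's ray), 0 where there is no reading), "intrinsics" (3x3 intrinsics, pixels), "R" (3x3) and "t" (3): a world point X has camera coordinates R X + t. Camera axes: x right, y down, z forward; pixel columns grow to the right and rows downward; lengths in m; the calibration is good to about 2 mm. A picture is of the moment at which its call begins.
- bot.job_done(): hands the job in; it is judged then, once.
Trained networks look in the newest picture that a camera, given by its name, has taken for a name from the list of things; names that differ only in an ending like _2 or _b are one class to them, and where a whole thing is asked for, a point or a joint stands for the part that bears it (a point fixed in the world has none). Each returns a list of dicts, best first, with "confidence" (0 to 1); they miss things now and then, are a little off and sometimes report something else, mostly with a low value. They report only what shows in the picture. A call takes as long as a camera call.
- nets.recognise(target, camera): "bbox" ([left, top, right, bottom] in pixels, round what is visible of it).
- nets.tip_of(target, camera): "point" ([column, row] in pixels: a listed point, or the origin of a listed thing).
The state is a dict: "clock": time; "joints": joint angles; "qvel": joint speeds; "joint_torque": joint torques, N m; "tcp_pos": TCP position; "tool_rot": TCP orientation; "wrist_force": force on the tool from outside, world axes, zero at the start; "torque": the same for the moment, N m; "opening": opening from 0.0 (shut) to 1.0 (fully open); "gripper_force": force on a finger pad.
Only numpy, scipy, OpenCV 4.12 (cv2) and the standard library are available. Lean on these libraries where they do the work, as an engineer would, in place of code of your own. Each camera call takes 0.05 s, during which the arm holds its last target. There are 200 camera calls.

## Working session

There is one attempt and no reset: what is moved stays moved. The work goes in short steps, Python scripts to look and compute and a shell command to move; the robot and the scene stay as the last step left them, time stands still between calls to the robot, and variables do not carry over. Pictures are saved under pics/ and viewed, at most 10 in all, crops included, and the job is handed in when it is done.

```bash
mkdir -p pics
cat > h.py <<'E'
import numpy as np, cv2
from cell import bot, grab_frame, nets
def ray(f,p):
    K,R,t=f["intrinsics"],f["R"],f["t"]
    d=R.T@np.linalg.solve(K,[p[0],p[1],1.]); return -R.T@t,d
def atz(f,p,z):
    c,d=ray(f,p); return c+d*(z-c[2])/d[2]
def depth(f,p):
    c,d=ray(f,p); u,v=int(round(p[0])),int(round(p[1])); return c+d*f["z_map"][v,u]
def tri(fs,ps):
    A=np.zeros((3,3));b=np.zeros(3)
    for f,p in zip(fs,ps):
        c,d=ray(f,p); d=d/np.linalg.norm(d); M=np.eye(3)-np.outer(d,d); A+=M;b+=M@c
    return np.linalg.solve(A,b)
E
python3 - <<'E'
from h import *
np.set_printoptions(precision=4,suppress=True)
s=bot.state(); print(s["clock"],s["tcp_pos"],s["tool_rot"],s["opening"])
F={}
for c in ("scene","side"):
    f=F[c]=grab_frame(c); cv2.imwrite(f"pics/{c}0.png",f["pixels"][:,:,::-1])
    print(c,f["R"].round(2).tolist(),-f["R"].T@f["t"])
P={}
for n in ["gauge","stop_top","lock_top","mark_blue","mark_green","mark_yellow","scissors_w","vial_blue","gauze_pack_1"]:
    for c in F:
        r=nets.tip_of(n,c)
        if r:
            p=r[0]["point"];P[n,c]=p; print(n,c,np.round(p,1),round(r[0]["confidence"],2),depth(F[c],p))
    if all((n,c) in P for c in F): print("  tri",tri(list(F.values()),[P[n,c] for c in F]))
E
```

```text
0.0 [0.2162 0.478  0.2385] [ 0.2108  0.9775 -0.0008 -0.0002] 1.0065076164586433
scene [[0.68, -0.73, 0.02], [-0.28, -0.28, -0.92], [0.68, 0.62, -0.39]] [-0.188  -0.6713  0.4737]
side [[0.99, -0.13, 0.0], [-0.06, -0.45, -0.89], [0.12, 0.88, -0.45]] [ 0.3888 -0.8911  0.4895]
gauge scene [292.6 263.2] 0.83 [0.4795 0.044  0.0055]
gauge side [318.8 232.2] 0.91 [ 0.494  -0.0163  0.0394]
  tri [ 0.5042  0.0713 -0.0089]
stop_top scene [309. 247.] 0.81 [0.4954 0.0079 0.0515]
stop_top side [317.3 223.4] 0.84 [0.4938 0.0062 0.0468]
  tri [0.494  0.0057 0.0499]
lock_top scene [314.4 243.6] 0.48 [ 0.5005 -0.0035  0.0615]
lock_top side [325.3 221.2] 0.52 [ 0.5071 -0.0089  0.0579]
  tri [0.509  0.004  0.0542]
mark_blue scene [287.8 262.9] 0.59 [0.4635 0.0424 0.0122]
mark_blue side [300.1 237. ] 0.43 [0.4623 0.0271 0.0088]
  tri [0.4639 0.0413 0.0071]
mark_green scene [267.5 251.3] 0.38 [0.4742 0.1236 0.0113]
mark_green side [301.6 215.5] 0.49 [0.4743 0.1269 0.008 ]
  tri [0.4741 0.1233 0.0106]
mark_yellow scene [273.4 258.8] 0.53 [0.4606 0.0874 0.0084]
mark_yellow side [299.2 224.6] 0.47 [0.4656 0.0856 0.0071]
  tri [0.4663 0.0939 0.0037]
scissors_w scene [238.5 265.3] 0.84 [0.3941 0.13   0.0004]
scissors_w side [270.4 220.7] 0.91 [0.4076 0.1181 0.0039]
  tri [ 0.4082  0.1495 -0.0112]
vial_blue scene [360.9 336.4] 0.9 [ 0.3565 -0.2536  0.0108]
vial_blue side [258.6 335.5] 0.55 [ 0.3759 -0.2849  0.0194]
  tri [ 0.3758 -0.2408 -0.0096]
gauze_pack_1 scene [472.8 316.7] 0.63 [ 0.532  -0.3668  0.0205]
gauze_pack_1 side [408.9 368.2] 0.96 [ 0.5679 -0.3783  0.02  ]
  tri [ 0.5789 -0.3469 -0.0089]
```

Run:
```python
import cv2
a=cv2.imread("pics/scene0.png")[170:350,180:500];cv2.imwrite("pics/a.png",cv2.resize(a,(800,450),interpolation=2))
a=cv2.imread("pics/side0.png")[160:310,240:400];cv2.imwrite("pics/b.png",cv2.resize(a,(640,600),interpolation=2))
```

```text
(no output)
```

View pics/a.png

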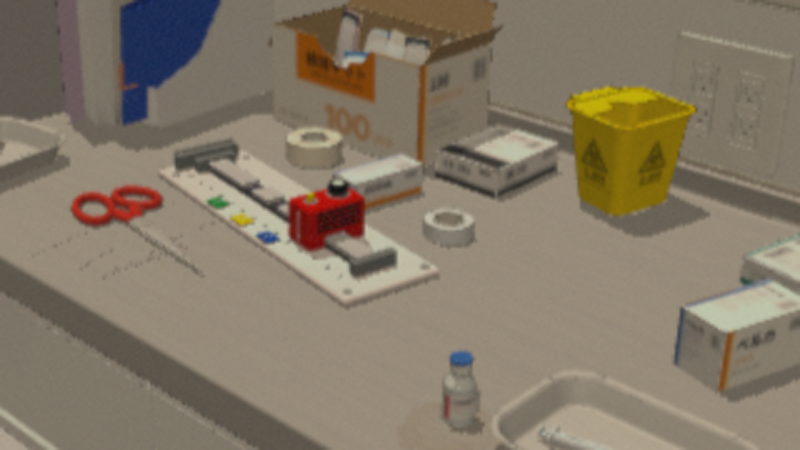

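View pics/b.png

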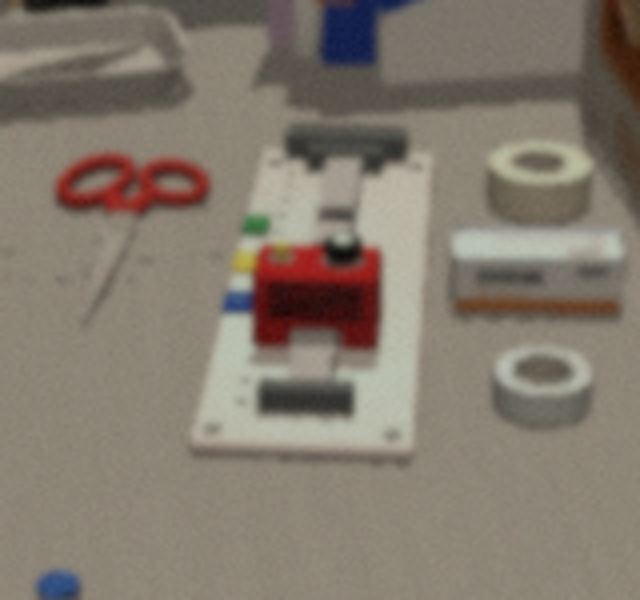

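The blue mark is at the notch nearest the robot's right. It sits at about (268,237) in crop a and (238,300) in crop b. The stop stands just to the right of it, with its knob at the far side. I'll move above it with the fingers shut and take a close look.

```bash
python3 -m pendant '0 0 0 0 0 -0.19;0 0 0 0 0 -0.19;-0.024 -0.035 0 0 0 0;-0.024 -0.035 0 0 0 0;-0.024 -0.035 0 0 0 0;-0.024 -0.035 0 0 0 0;-0.024 -0.035 0 0 0 0;-0.024 -0.035 0 0 0 0;-0.024 -0.035 0 0 0 0;-0.024 -0.035 0 0 0 0;-0.024 -0.035 0 0 0 0;-0.024 -0.035 0 0 0 0;-0.024 -0.035 0 0 0 0;-0.024 -0.035 0 0 0 0;-0.024 -0.035 0 0 0 0;-0.024 -0.035 0 0 0 0;0 0 0 0 0 0;0 0 0 0 0 0' 0 20
python3 - <<'E'
from h import *
np.set_printoptions(precision=4,suppress=True)
f=grab_frame("wrist"); cv2.imwrite("pics/w1.png",f["pixels"][:,:,::-1]); print(-f["R"].T@f["t"])
import pickle; pickle.dump(f,open("w1.pkl","wb"))
for n,z in dict(gauge=0,stop_top=.05,lock_top=.061,mark_blue=.008,mark_green=.008,mark_yellow=.008).items():
    for r in nets.tip_of(n,"wrist")[:1]: p=r["point"]; print(n,np.round(p,1),round(r["confidence"],2),atz(f,p,z),depth(f,p))
E
```

```text
clock: 3.25
tcp_pos: [0.4877, -0.05, 0.2392]
tool_rot: [0.063, 0.998, 0.0, -0.0]
wrist_force: [0.2, 1.1, -0.9]
opening: -0.0
gripper_force: 0.0
[ 0.4037 -0.0385  0.3739]
gauge [429.3 205.5] 0.56 [0.5093 0.0739 0.    ] [0.5057 0.07   0.0129]
stop_top [371.8 210. ] 0.8 [0.4926 0.0021 0.05  ] [0.4924 0.002  0.0507]
lock_top [375.  228.5] 0.5 [0.5086 0.0024 0.061 ] [0.5086 0.0024 0.0609]
mark_blue [401.7 166.8] 0.63 [0.4604 0.0428 0.008 ] [0.46   0.0422 0.0111]
mark_green [481.6 173.2] 0.69 [0.4781 0.1284 0.008 ] [0.4776 0.1273 0.0104]
mark_yellow [440.  167.9] 0.81 [0.4668 0.0837 0.008 ] [0.4663 0.0828 0.0107]
```

View pics/w1.png

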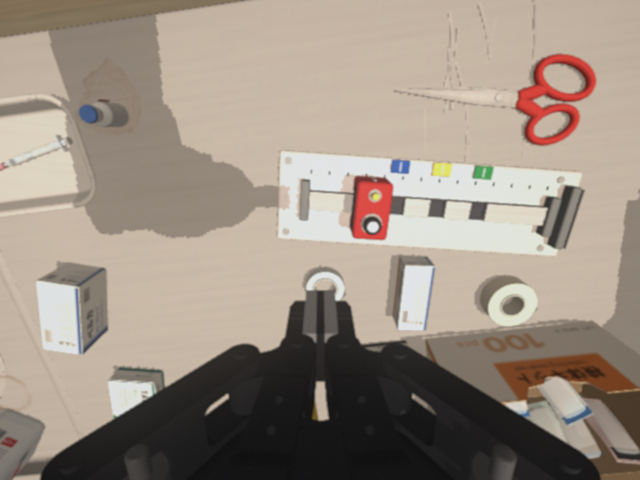

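The wrist view shows the blue mark at (400,167), yellow at (442,170) and green at (484,173). The stop is at (372,208) and its knob at (373,227). The plate runs from about (282,152)/(280,238) to (582,173)/(556,254), tilted a little relative to the tool.

Run:
```python
from h import *; import pickle
np.set_printoptions(precision=4,suppress=True)
f=pickle.load(open("w1.pkl","rb")); im=f["pixels"].astype(int); r,g,b=im[...,0],im[...,1],im[...,2]
M=dict(blue=(b>r+40)&(b>g+20),yellow=(r>b+80)&(g>b+80),green=(g>r+30)&(g>b+20))
m={}
for k,v in M.items():
    w=np.zeros_like(v);w[155:185,385:500]=1; ys,xs=np.where(v&w); m[k]=atz(f,((xs.min()+xs.max())/2,(ys.min()+ys.max())/2),.011); print(k,len(xs),m[k])
for a,c in (((280,238),(556,254)),((284,152),(582,173))):
    d=atz(f,c,.008)-atz(f,a,.008); print(np.degrees(np.arctan2(d[1],d[0])),np.linalg.norm(d))
d=m["green"]-m["blue"]; print("marks",np.degrees(np.arctan2(d[1],d[0])),np.linalg.norm(d))
v=((r>150)&(g<70)&(b<80)); w=np.zeros_like(v);w[170:245,345:400]=1
ys,xs=np.where(v&w&(f["z_map"]<.3739-.045)); P=np.array([depth(f,p) for p in zip(xs,ys)]);P=P[abs(P[:,2]-.05)<.004]
rect=cv2.minAreaRect((P[:,:2]*1000).astype(np.float32));print("stop",rect,P[:,2].mean())
e=np.array([d[0],d[1]])/np.hypot(*d[:2]); c=np.array(rect[0])/1000
print("travel to go",(m["blue"][:2]-c)@e,"e",e)
s=bot.state();print(s["tcp_pos"])
```

```text
blue 209 [0.4594 0.0404 0.011 ]
yellow 192 [0.4676 0.0843 0.011 ]
green 216 [0.477 0.129 0.011]
79.30463437396882 0.3241429681942041
78.8903235939183 0.3226204495514407
marks 78.7899071004296 0.09033777276401479
stop ((467.8017272949219, 3.838590621948242), (14.255928993225098, 33.0900764465332), 13.778738975524902) 0.0486715248000242
travel to go 0.03423108463583531 e [0.1944 0.9809]
[ 0.4878 -0.0495  0.2395]
```

```bash
python3 -m pendant '0.0035 0 0 0 0 0.087;0 0 0.05 0 0 0;0 0 0.05 0 0 0;0 0 0.05 0 0 0;0 0 0.04 0 0 0;0 0 0.014 0 0 0;0 0 0 0 0 0;0 0 0 0 0 0'
python3 -m pendant '0 0.006 0 0 0 0;0 0.006 0 0 0 0;0 0.003 0 0 0 0;0 0.002 0 0 0 0;0 0 0 0 0 0'
python3 - <<'E'
from h import *
f=grab_frame("wrist"); cv2.imwrite("pics/w2.png",f["pixels"][:,:,::-1][100:340,240:560]); print(nets.tip_of("stop_top","wrist")[:1])
E
```

```text
clock: 4.6
tcp_pos: [0.4858, -0.0497, 0.0371]
tool_rot: [0.097, 0.995, -0.0, 0.001]
wrist_force: [0.2, 0.0, -0.3]
opening: -0.002
gripper_force: 0.0
clock: 5.22
tcp_pos: [0.4878, -0.0328, 0.0353]
tool_rot: [0.097, 0.995, -0.0, -0.0]
wrist_force: [0.1, 0.2, 0.8]
opening: -0.005
gripper_force: 0.0
[{'point': [403.1, 335.9], 'confidence': 0.7}]
```

View pics/w2.png

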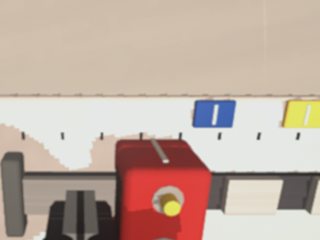

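The finger stands just left of the stop, with a small gap near (115,220) in the crop. The stop's white line is at (160,150) and the blue mark's line at (215,113). I'll start pushing.

```bash
python3 -m pendant '0 0.002 0 0 0 0;0 0.002 0 0 0 0;0 0.002 0 0 0 0;0 0.002 0 0 0 0;0 0 0 0 0 0'
python3 -m pendant '0 0.002 0 0 0 0;0 0.002 0 0 0 0;0 0.002 0 0 0 0;0 0.002 0 0 0 0;0 0 0 0 0 0'
python3 -m pendant '0 0.002 0 0 0 0;0 0.002 0 0 0 0;0 0.002 0 0 0 0;0 0 0 0 0 0'
python3 - <<'E'
from h import *
f=grab_frame("wrist"); cv2.imwrite("pics/w3.png",f["pixels"][:,:,::-1][100:340,240:560])
np.set_printoptions(precision=4,suppress=True)
for n,z in dict(stop_top=.05,mark_blue=.008).items():
    for r in nets.tip_of(n,"wrist")[:1]: p=r["point"]; X=atz(f,p,z);print(n,np.round(p,1),X,X@[.191,.982,0])
E
```

```text
clock: 5.95
tcp_pos: [0.4894, -0.0248, 0.0353]
tool_rot: [0.097, 0.995, 0.0, 0.0]
wrist_force: [-0.3, -0.5, -1.1]
opening: 0.001
gripper_force: 0.0
clock: 6.58
tcp_pos: [0.4909, -0.0169, 0.0353]
tool_rot: [0.097, 0.995, 0.0, 0.0]
wrist_force: [0.6, -0.4, 0.1]
opening: -0.002
gripper_force: 0.0
clock: 7.08
tcp_pos: [0.4921, -0.0111, 0.0353]
tool_rot: [0.097, 0.995, 0.0, -0.0]
wrist_force: [0.1, 1.0, 0.5]
opening: 0.0
gripper_force: 0.0
stop_top [394.5 337.6] [0.4997 0.0204 0.05  ] 0.11550660150009667
mark_blue [407.9 210.8] [0.4586 0.0409 0.008 ] 0.1277964263979804
```

View pics/w3.png

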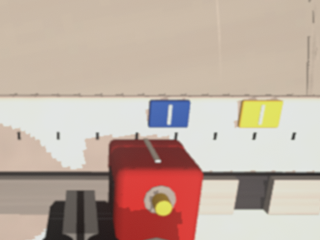

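Stop is moving, about 12 mm still to go. From here I'll use finer steps.

```bash
cat > look.py <<'E'
from h import *
import sys
np.set_printoptions(precision=4,suppress=True)
f=grab_frame("wrist"); cv2.imwrite(sys.argv[1],f["pixels"][:,:,::-1][100:420,240:560])
for n,z in dict(stop_top=.05,mark_blue=.008).items():
    for r in nets.tip_of(n,"wrist")[:1]: p=r["point"]; X=atz(f,p,z);print(n,np.round(p,1),X,X@[.191,.982,0])
s=bot.state();print("tcp e",s["tcp_pos"]@np.array([.191,.982,0]),s["wrist_force"])
E
python3 -m pendant '0 0.001 0 0 0 0;0 0.001 0 0 0 0;0 0.001 0 0 0 0;0 0.001 0 0 0 0;0 0.001 0 0 0 0' |grep force
python3 look.py pics/x1.png
python3 -m pendant '0 0.0005 0 0 0 0;0 0.0005 0 0 0 0' |grep wrist; python3 look.py pics/x2.png
python3 -m pendant '0 0.0005 0 0 0 0;0 0.0005 0 0 0 0' |grep wrist; python3 look.py pics/x3.png
```

```text
wrist_force: [0.5, 0.4, -0.1]
gripper_force: 0.0
stop_top [402.3 334.7] [0.4999 0.0285 0.05  ] 0.12347106680818463
mark_blue [399.8 213.5] [0.4602 0.0415 0.008 ] 0.12864434043263828
tcp e 0.08787942442966547 [ 0.2857 -1.0973 -1.0039]
wrist_force: [0.4, 0.3, -0.2]
stop_top [412.7 336.7] [0.5019 0.0336 0.05  ] 0.128832805481923
mark_blue [395.8 211.6] [0.459  0.0405 0.008 ] 0.1274669766738034
tcp e 0.08878144979645886 [ 0.5462  0.13   -0.3954]
wrist_force: [-0.4, -0.7, -0.1]
stop_top [408.1 336.1] [0.5014 0.0327 0.05  ] 0.12787298308932102
mark_blue [397.2 209.2] [0.4581 0.0423 0.008 ] 0.12908031779253898
tcp e 0.08979426628923608 [-0.6566 -0.2393  0.0636]
```

View pics/x3.png

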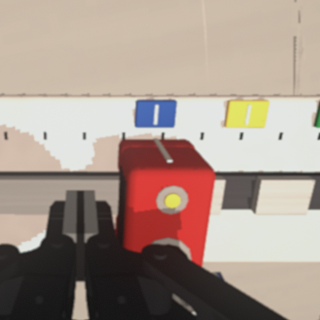

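The stop has sprung clear of the finger: its line at (163,150) is ahead by the gap left at (100–120,220). The yellow stem now sits low in its ring at (172,200), so the stop is seated. Next I'll back off, rise and go over the knob.

```bash
python3 -m pendant '0 -0.005 0 0 0 0;0 0 -0.03 0 0 0;0 0 -0.03 0 0 0;0 0 -0.01 0 0 0;-0.006 0.02 0 0 0 0;-0.006 0.022 0 0 0 0;0 0 0 0 0 0;0 0 0 0 0 0'
python3 - <<'E'
from h import *
np.set_printoptions(precision=4,suppress=True)
E=np.array([.191,.982,0]);N=np.array([.982,-.191,0]); F={};P={}
for c in ("scene","side"): F[c]=grab_frame(c)
cv2.imwrite("pics/s2.png",np.vstack([cv2.resize(F["side"]["pixels"][170:270,260:390,::-1],(390,300)),cv2.resize(F["scene"]["pixels"][200:300,240:370,::-1],(390,300))]))
for n in ["stop_top","lock_top","mark_blue"]:
    for c in F:
        r=nets.tip_of(n,c)
        if r: P[n,c]=r[0]["point"]; z=dict(stop_top=.05,lock_top=.061,mark_blue=.008)[n]; X=atz(F[c],P[n,c],z); print(n,c,r[0]["confidence"],X,X@E,X@N)
t=bot.state()["tcp_pos"];print("tcp e,n",t@E,t@N)
E
```

```text
clock: 9.8
tcp_pos: [0.5117, 0.0297, 0.1042]
tool_rot: [0.097, 0.995, -0.0, -0.001]
wrist_force: [0.5, -0.4, -1.2]
opening: -0.004
gripper_force: 0.0
stop_top scene 0.96 [0.4946 0.0214 0.05  ] 0.11545562717855148 0.4816199355681842
stop_top side 0.58 [0.493 0.015 0.05 ] 0.10890694093519417 0.4812148334299891
lock_top scene 0.49 [0.5106 0.0305 0.061 ] 0.1274778054986566 0.4955529940689681
lock_top side 0.61 [0.5135 0.0252 0.061 ] 0.12282680964560953 0.4994941016757468
mark_blue scene 0.57 [0.4671 0.0477 0.008 ] 0.13601108637618994 0.44954998409824365
mark_blue side 0.74 [0.505  0.0586 0.008 ] 0.15403394761374684 0.4847296210143276
tcp e,n 0.12646862149707164 0.49744288971300327
```

View pics/s2.png

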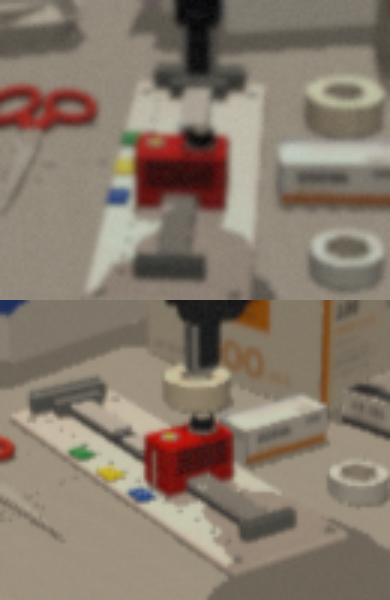

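In both views the finger is directly above the knob, (200,140) in the side view and (203,420) in the scene view, and the stop is level with the blue mark. Now I'll press.

```bash
python3 -m pendant '0 0 0.02 0 0 0;0 0 0.012 0 0 0;0 0 0.002 0 0 0;0 0 0.001 0 0 0;0 0 0.001 0 0 0;0 0 0.001 0 0 0' | egrep "tcp|wrist"
python3 -m pendant '0 0 0.001 0 0 0;0 0 0.001 0 0 0;0 0 0.001 0 0 0;0 0 0.001 0 0 0'| egrep "tcp|wrist"
python3 -m pendant '0 0 0.001 0 0 0;0 0 0.001 0 0 0;0 0 0.0005 0 0 0;0 0 0 0 0 0'| egrep "tcp|wrist"
```

```text
tcp_pos: [0.5126, 0.0295, 0.0687]
wrist_force: [0.9, -0.9, 0.6]
tcp_pos: [0.5126, 0.0295, 0.0645]
wrist_force: [0.2, -0.2, 2.9]
tcp_pos: [0.5125, 0.0295, 0.0618]
wrist_force: [2.0, -0.3, 3.0]
```

```bash
for i in 1; do python3 -m pendant '0 0 0.0005 0 0 0;0 0 0.0005 0 0 0;0 0 0 0 0 0'| egrep "tcp|wrist"; python3 -m pendant '0 0 0.0005 0 0 0;0 0 0.0005 0 0 0;0 0 0 0 0 0'| egrep "tcp|wrist"; done
```

```text
tcp_pos: [0.5125, 0.0295, 0.0608]
wrist_force: [1.6, -0.2, 3.0]
tcp_pos: [0.5126, 0.0294, 0.0605]
wrist_force: [0.6, 0.6, 7.8]
```

```bash
python3 -m pendant '0 0 0.001 0 0 0;0 0 0 0 0 0'| egrep "tcp|wrist"; python3 -m pendant '0 0 -0.005 0 0 0;0 0 -0.03 0 0 0;0 0 -0.05 0 0 0;0 0 -0.05 0 0 0;-0.03 -0.03 0 0 0 0;-0.04 -0.04 0 0 0 0;0 0 0 0 0 0;0 0 0 0 0 0'
python3 - <<'E'
from h import *
f=grab_frame("wrist");g=grab_frame("scene");h=grab_frame("side")
np.set_printoptions(precision=4,suppress=True)
for n,z in dict(stop_top=.05,lock_top=.053,mark_blue=.008).items():
    for r in nets.tip_of(n,"wrist")[:1]: p=r["point"]; X=atz(f,p,z);print(n,np.round(p,1),X,X@[.191,.982,0],depth(f,p))
c=lambda im,y,x,h,w:cv2.resize(im["pixels"][y:y+h,x:x+w,::-1],(390,300))
cv2.imwrite("pics/end.png",np.hstack([c(h,170,260,100,130),c(g,200,240,100,130)]))
cv2.imwrite("pics/endw.png",f["pixels"][:,:,::-1])
E
```

```text
tcp_pos: [0.5128, 0.0295, 0.0603]
wrist_force: [-1.5, 0.6, 14.8]
clock: 13.95
tcp_pos: [0.5665, -0.0527, 0.1927]
tool_rot: [0.097, 0.995, 0.0, -0.002]
wrist_force: [-0.3, -0.8, 0.3]
opening: 0.001
gripper_force: 0.0
stop_top [408.7 124.9] [0.4989 0.0323 0.05  ] 0.12698551011708514 [0.4989 0.0322 0.0501]
lock_top [411.5 143. ] [0.5127 0.0322 0.053 ] 0.12959025323115828 [0.5127 0.0322 0.0531]
mark_blue [400.7  76.7] [0.4605 0.04   0.008 ] 0.12723480453623642 [0.4607 0.0392 0.0115]
```

View pics/end.png

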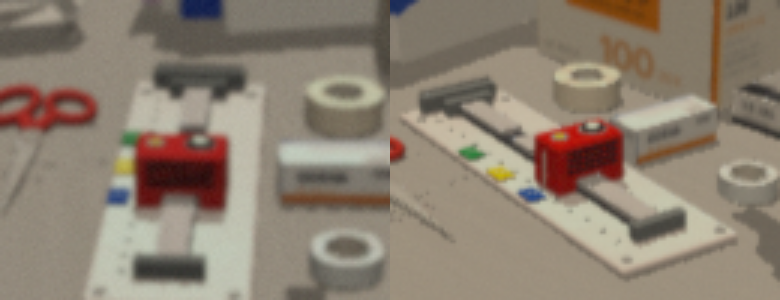

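View pics/endw.png

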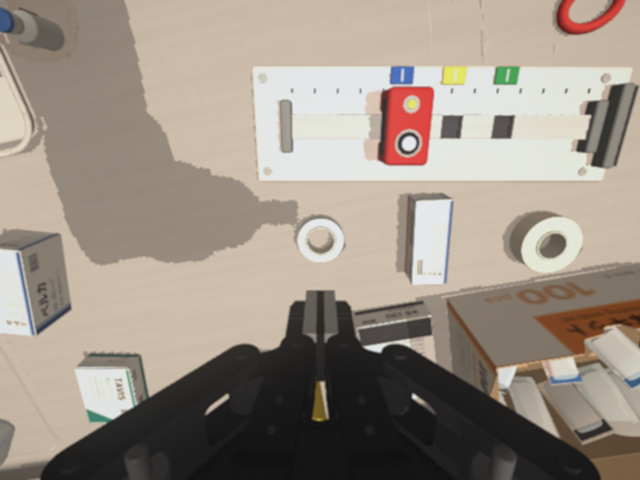

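The knob at (408,143) is now at z ≈ 0.053, fully down. The stop at (408,125) is level with the blue mark at (402,75), both at 0.127 along the rail. The loose things are where they were and the arm is clear.

```bash
python3 -c "
from cell import bot
print(bot.job_done())"
```

```text
the job is handed in; nothing more can be done
None
```

The job is handed in: the stop sits in the notch beside the blue mark, its lock knob is pressed fully down, and the loose things were left where they were.

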